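Find the stamped glass crate and push it to dispatch

TASK

Two empty grey crates stand against a low rail at the glass inspection desk, and one of them has a round ink stamp underneath. Check the left one (+y) first, then the right: with a fingertip inside the crate, press its near wall towards the robot until it has tipped up over the rail to about 60 degrees, hold it for a moment while its underside shows on the far side, and let it back down upright where it stood. Then push the stamped crate over the bench, away from the robot, until it stands wholly on the dark dispatch strip; lift or topple neither crate, leave the unstamped one at the rail, and do not disturb the tumbler, spray bottle or jar.

Things in the scene. Friction and masses are not known exactly. Their poses are not given: they have to be found in the camera images.
- crate_stamped: open-topped empty grey plastic crate, about 0.35 kg: 110 mm along its x, 130 mm along its y, 80 mm high, walls 4 mm, inner floor 8 mm up. Origin at the centre of its underside, z up. Starts upright, its near (-x) wall along the rail's far face, left (+y) or right (-y) of the rail's middle. Its underside bears a black round stamp, an 80 mm ring with a dot in its middle, seen only when it is tipped
- crate_plain: open-topped empty grey plastic crate, about 0.35 kg: 110 mm along its x, 130 mm along its y, 80 mm high, walls 4 mm, inner floor 8 mm up. Origin at the centre of its underside, z up. Starts upright, its near (-x) wall along the rail's far face, left (+y) or right (-y) of the rail's middle. Same as the other crate, but its underside is bare
- crate_stamped_near_edge (a point): middle of the bottom edge of the near (-x) wall of the stamped crate. The crate tips about this edge when its near wall is pressed from inside, 50 to 65 mm up (under 12 N); the edge stays on the bench, held by the rail (it may slide up to 15 mm off it). Let go below about 65 degrees, the crate falls back upright
- crate_plain_near_edge (a point): middle of the bottom edge of the near (-x) wall of the unstamped crate. The crate tips about this edge when its near wall is pressed from inside, 50 to 65 mm up (under 12 N); the edge stays on the bench, held by the rail (it may slide up to 15 mm off it). Let go below about 65 degrees, the crate falls back upright
- rail: fixed aluminium rail on the bench, 500 mm long along its y, 20 mm wide, 8 mm high. Origin on the bench, at the middle of its far (+x) face; the crates stand on its +x side, the robot on its -x side
- line: the dispatch strip: a dark rubber strip with thin metal edges, flush with the bench (no step), 160 mm wide along its x, 800 mm long along its y, beyond the rail. Origin at its centre
- tumbler_rim (a point): clear glass tumbler standing upright between the crates, 66 mm wide, 95 mm high; this point is the centre of its mouth. To be left alone
- spray_bottle: white spray bottle with a blue head, 72 mm wide, 195 mm high, standing to the left (+y) of the crates; origin at its underside. To be left alone
- powder_jar: closed glass jar, 64 mm wide, 80 mm high, standing to the right (-y) of the crates; origin at its underside. To be left alone
There are look-alikes about, which are no part of the job. What is shaped like the crate_stamped but orange or yellow is not meant.

How it is judged:
By the outcome, as a careful person would: the job done as asked, in the order asked, and still so for the second after the job is handed in, with the robot touching nothing.
It also fails if it takes over 72 s, if anything falls off the work surface, if the arm or the gripper's body presses on something with over 40 N, if the wrist force passes 120 N, or if a joint passes its speed limit or range.

ROBOT

A 6-joint arm with a two-finger parallel gripper is mounted at the origin on the work surface. World frame = base frame: x ahead of the robot, y to its left, z up, the work surface at z = 0. Lengths are in m, angles in rad, forces in N, time in s.
With the tool pointing down it reaches from about 0.35 to 0.975 m from the base axis. Payload 4.9 kg.
Tool frame: the origin (TCP) lies midway between the tips of the shut fingers; the grasp point (between the pads) lies ctrl.grip_depth behind it (ctrl.grip_depth is the distance from the TCP to the grasp point, in m); y points along the fingers, z is the direction in which the jaws open and shut, and the axes are right-handed (so a half turn about y gives the same grasp; the last joint's range is limited). The gripper opens to 85 mm and grips with 20 to 120 N. Pads are 22 mm wide; open, the fingers measure 114 mm over their backs; the gripper's body (76 mm by 85 mm) begins 54 mm behind the grasp point. The pads swing forward as they close: fully open they stand 13 mm farther back than shut.
Start: joints at [-1.283, 0.053, 1.613, -0, 1.476, -0.119], TCP at [0.247, -0.574, 0.231] pointing down, gripper open.
Joint ranges: [-3.01, 3.01], [-1.01, 2.22], [0.06, 2.58], [-1.02, 4.17], [0.09, 2.62], [-3.14, 3.14]. Speed limits (rad/s): [2.57, 2.57, 3.14, 3.14, 3.14, 3.14].

INTERFACE

Orientations are given as a rotation vector (axis times angle).
In Python, from station import ctrl gives the robot as it stands.
- The arm moves only by the tool jog_arm, never from a script. Its argument "moves" is a list of rows, each a list of 6 numbers: the shift along the tool's x, y, z in mm, then the turn, a rotation vector about the tool's x, y, z in rad. In form: [[x, y, z, wx, wy, wz], ...]. A call has 1 to 12 rows; each row shifts and turns the commanded pose from where the row before left it, along the tool's axes as they then stand; what a row does not reach is not made up. A row lasts 1/10 s, in which the tool goes at most 50 mm and 8.59 degrees, less where a joint would pass 70% of its speed; a pose out of reach is approached as far as the arm can. A call is refused whole if a number of a shift passes 50 or a number of a turn 0.15, either way. A call with a gripper value outside its range is refused whole. "grip" is the finger opening in mm, from 0 to 85.4, set as the call begins (left out, the last holds). The fingers move at their own pace and stop on an object; "grip_force" is the grip in N (left out, the last holds). Time passes only in rows, so rows that do not move let the fingers close. It gives the time, the measured TCP pose, the force and the opening at its end, in the units of the state.
- ctrl.get_obs(): the state, without advancing time (a new reading comes with each control period).
- ctrl.get_image(name): name is "scene" or "top"; returns the picture (384x512x3 uint8, red, green, blue); there is no depth.
- ctrl.camera_params(name): a dict with "fx", "fy", "cx", "cy" (pixels), "pose" (4x4, takes a point from camera to world coordinates). Camera axes: x right, y up, looking along -z (the intrinsics and any distortion apply to the point x, -y, -z); pixel columns grow to the right and rows downward; lengths in m; the calibration is good to about 2 mm. A picture is of the moment at which its call begins. camera_params takes no time and is no camera call.
- ctrl.finish_job(): hands the job in, once; it reports no verdict.
The state is a dict: "t": time; "q": joint angles; "dq": joint speeds; "effort": joint torques, N m; "tool_pos": TCP position; "tool_rot": TCP orientation; "contact_force": force on the tool from outside, world axes, zero at the start; "wrist_torque": the same for the moment, N m; "opening": finger opening in m.
Only numpy, scipy, OpenCV 4.12 (cv2) and the standard library are available. Lean on these libraries where they do the work, as an engineer would, in place of code of your own. Each camera call takes 0.05 s, during which the arm holds its last target. There are 200 camera calls.

## Working session

There is one attempt and no reset: what is moved stays moved. The work goes in short steps, Python scripts to look and compute and a tool call to move; the robot and the scene stay as the last step left them, time stands still between calls to the robot, and variables do not carry over. Pictures are saved under pics/ and viewed, about 8 in all and at most 12, crops included, and the job is handed in when it is done.

Besides the shell and the picture viewer there is one more tool, called as a command line: name --pt "numbers of a row" for each row, then --argument value for the rest. jog_arm: Moves the arm, as the interface text tells. Its arguments: {"type":"object","properties":{"moves":{"type":"array","items":{"type":"array","items":{"type":"number"}}},"grip":{"type":"number"},"grip_force":{"type":"number"}},"required":["moves"]}

```bash
ls; mkdir -p pics
python3 - <<'E'
from station import ctrl
import cv2,numpy as np
for n in("scene","top"):
    im=ctrl.get_image(n); cv2.imwrite(f"pics/{n}0.png",im[...,::-1])
    p=ctrl.camera_params(n); print(n,{k:np.round(v,4).tolist() if not isinstance(v,str) else v for k,v in p.items()})
print(ctrl.get_obs())
a=cv2.imread("pics/scene0.png");b=cv2.imread("pics/top0.png")
cv2.imwrite("pics/both0.png",cv2.resize(np.vstack([a,b]),None,fx=.78,fy=.78))
E
```

```text
pics
scene {'fx': 457.2923, 'fy': 457.2923, 'cx': 252.079, 'cy': 179.9306, 'pose': [[0.5253, -0.6485, 0.551, 1.1446], [0.8508, 0.3884, -0.354, -0.4632], [0.0155, 0.6547, 0.7557, 1.0709], [0.0, 0.0, 0.0, 1.0]]}
top {'fx': 471.7829, 'fy': 471.7829, 'cx': 246.3205, 'cy': 193.7028, 'pose': [[-0.0143, 0.9961, -0.0868, 0.3175], [-0.9998, -0.0129, 0.0164, 0.0105], [0.0152, 0.087, 0.9961, 1.6578], [0.0, 0.0, 0.0, 1.0]]}
{'t': 0.1, 'q': array([-1.28302243e+00,  5.33429358e-02,  1.61416916e+00, -4.83326259e-05,
        1.47602476e+00, -1.19021732e-01]), 'dq': array([ 0.00080856, -0.00176312, -0.00293874, -0.00063706, -0.0017288 ,
        0.00050567]), 'effort': array([ 1.03640530e-03, -3.94902885e+01, -3.71361744e+01, -1.02105032e-04,
        3.90881411e-03,  1.16126398e-05]), 'tool_pos': array([ 0.24710316, -0.5734486 ,  0.23014622]), 'tool_rot': array([-0.41224587,  1.99966968, -1.99572637]), 'contact_force': array([ 0.29894078,  0.325742  , -0.54406765]), 'wrist_torque': array([-0.0010534 , -0.00680392,  0.00253676]), 'opening': 0.08557080192760114}
```

View pics/scene0.png

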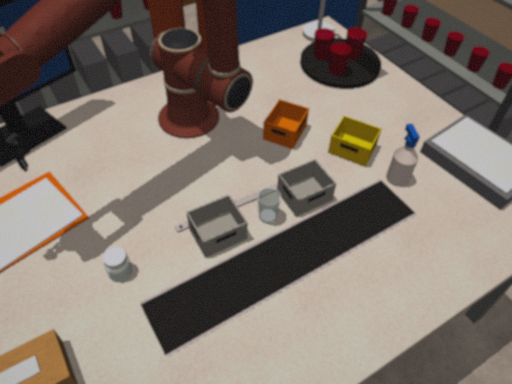

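View pics/top0.png

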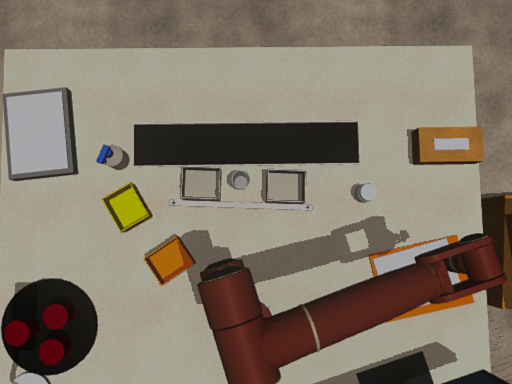

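Scene: the two grey crates are at top (201,183) and (284,186), tumbler (238,180), rail along row ~205, strip rows 122–165. The orange (170,258) and yellow (127,207) boxes are look-alikes by colour. I'll measure and confirm in a crop.

```bash
cat > h.py <<'E'
from station import ctrl
import cv2,numpy as np
from scipy.spatial.transform import Rotation as R
def ray(n,uv,z):
    p=ctrl.camera_params(n);T=np.array(p["pose"])
    d=T[:3,:3]@np.array([(uv[0]-p["cx"])/p["fx"],-(uv[1]-p["cy"])/p["fy"],-1])
    return T[:3,3]+d*(z-T[2,3])/d[2]
def proj(n,P):
    p=ctrl.camera_params(n);T=np.array(p["pose"]);c=T[:3,:3].T@(np.array(P)-T[:3,3])
    return np.array([p["cx"]-p["fx"]*c[0]/c[2],p["cy"]+p["fy"]*c[1]/c[2]])
E
python3 - <<'E'
from h import *
im=cv2.imread("pics/top0.png")
cv2.imwrite("pics/crop1.png",cv2.resize(im[110:220,90:390],None,fx=2.66,fy=2.66,interpolation=cv2.INTER_CUBIC))
g=im.max(2); 
m=(g<35).astype(np.uint8)
cs,_=cv2.findContours(m[100:180,120:370].copy(),cv2.RETR_EXTERNAL,cv2.CHAIN_APPROX_NONE)
c=max(cs,key=cv2.contourArea)+[120,100]
bx=cv2.boxPoints(cv2.minAreaRect(c));print("strip",[ray("top",b,0)[:2].round(3).tolist() for b in bx])
# crates: dark rims
print("rows"); 
for u in (201,284): print(u,g[160:212,u].tolist())
for v in (176,185,195): print(v,g[v,175:312].tolist())
E
```

```text
strip [[0.712, 0.378], [0.713, -0.417], [0.572, -0.414], [0.571, 0.375]]
rows
201 [31, 28, 29, 23, 58, 158, 158, 97, 47, 41, 103, 145, 150, 148, 147, 148, 147, 147, 149, 148, 147, 148, 149, 148, 147, 149, 149, 149, 148, 148, 149, 150, 149, 149, 150, 152, 151, 101, 147, 76, 65, 154, 170, 168, 167, 167, 125, 157, 167, 167, 166, 166]
284 [30, 27, 24, 62, 157, 169, 167, 167, 167, 152, 78, 38, 43, 109, 147, 151, 148, 149, 149, 150, 150, 150, 150, 149, 150, 150, 150, 152, 150, 151, 152, 151, 151, 151, 151, 153, 153, 154, 155, 155, 101, 113, 60, 68, 157, 170, 167, 167, 164, 120, 154, 167]
176 [165, 165, 164, 166, 156, 98, 103, 145, 51, 49, 106, 151, 149, 147, 147, 148, 147, 147, 147, 147, 147, 148, 148, 146, 148, 147, 147, 148, 147, 148, 147, 147, 148, 148, 150, 148, 148, 149, 149, 152, 142, 86, 80, 92, 108, 67, 113, 169, 167, 166, 167, 157, 102, 94, 97, 99, 110, 134, 97, 77, 77, 80, 86, 112, 135, 135, 133, 131, 108, 83, 79, 90, 90, 101, 143, 166, 166, 164, 164, 163, 165, 165, 164, 164, 164, 169, 158, 100, 95, 100, 98, 72, 73, 159, 152, 148, 149, 149, 149, 149, 148, 150, 149, 150, 149, 149,
[... 791 characters left out ...]
62, 167, 166, 166, 165, 166]
195 [167, 166, 166, 168, 157, 117, 145, 50, 44, 89, 151, 154, 149, 149, 152, 150, 150, 150, 151, 152, 151, 151, 151, 152, 150, 152, 152, 153, 152, 152, 153, 152, 153, 152, 152, 152, 153, 154, 154, 153, 134, 87, 84, 90, 106, 90, 169, 168, 167, 167, 165, 164, 165, 166, 165, 165, 166, 166, 166, 166, 165, 167, 165, 168, 165, 165, 167, 165, 167, 166, 164, 166, 166, 166, 166, 165, 166, 165, 166, 165, 166, 166, 165, 165, 167, 159, 100, 96, 97, 101, 91, 62, 117, 139, 155, 153, 153, 151, 151, 152, 152, 153, 152, 152, 152, 152, 152, 153, 152, 153, 151, 152, 150, 151, 152, 151, 152, 153, 152, 153, 152, 155, 144, 84, 81, 85, 77, 43, 40, 76, 159, 171, 166, 166, 166, 167, 166]
```

View pics/crop1.png

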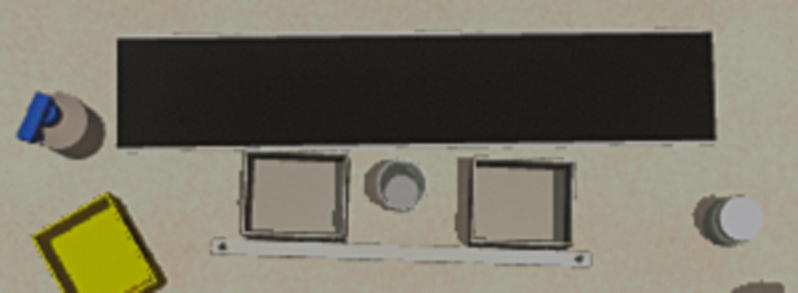

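The crop confirms it: two grey, open crates against the white rail. Left corners are at crop (243,152)–(347,240) and right at (470,157)–(573,248). The tumbler is between them, and the yellow and orange boxes are not meant.

Run:
```python
from h import *
f=lambda p,z:ray("top",(p[0]/2.66+90-.2,p[1]/2.66+110-.2),z)[:2].round(4)
for nm,c in dict(L=[(243,152),(349,155),(347,240),(241,237)],Rt=[(470,157),(575,162),(573,248),(469,245)]).items():
    P=np.array([f(p,.08) for p in c]);print(nm,P.tolist(),P.mean(0).round(4),"yaw",np.degrees(np.arctan2(*(P[0]-P[1]+P[3]-P[2])*[-1,1])).round(2))
print("rail far",f((212,239),.008),f((592,253),.008),"near",f((212,253),.008),f((592,266),.008))
print("tumbler",f((402,185),.095),f((398,188),0),"jar",f((740,219),.08),"spray",f((70,125),.0))
o=ctrl.get_obs();print(R.from_rotvec(o["tool_rot"]).as_matrix().round(3),ctrl.grip_depth)
```

```text
L [[0.5483, 0.2026], [0.5428, 0.0686], [0.4349, 0.0721], [0.4404, 0.2054]] [0.4916 0.1372] yaw -2.36
Rt [[0.5384, -0.0848], [0.5304, -0.2182], [0.421, -0.2128], [0.4265, -0.0815]] [ 0.4791 -0.1493] yaw -2.92
rail far [0.4439 0.2523] [ 0.4188 -0.248 ] near [0.4254 0.2523] [ 0.4016 -0.2475]
tumbler [0.502 0.002] [0.5092 0.0069] jar [ 0.455  -0.4259] spray [0.599  0.4418]
[[-0.918 -0.001  0.396]
 [-0.396  0.002 -0.918]
 [-0.    -1.    -0.002]] 0.0187
```

jog_arm --pt "0 0 0 0 -0.139 0" --pt "0 0 0 0 -0.139 0" --pt "0 0 0 0 -0.139 0" --pt "0 0 0 0 -0.139 0" --pt "0 0 0 0 -0.139 0" --pt "0 0 0 0 -0.139 0" --pt "0 0 0 0 -0.139 0" --pt "0 0 0 0 -0.139 0" --pt "-40 0 8 0 0 0" --pt "-40 0 8 0 0 0" --pt "-40 0 8 0 0 0" --pt "-40 0 8 0 0 0" --grip 70

```text
t: 1.3
tool_pos: [0.2876, -0.4141, 0.2305]
tool_rot: [-1.183, 1.249, -1.247]
contact_force: [1.0, 0.3, -0.2]
opening: 0.07
```

jog_arm --pt "-40 0 8 0 0 0" --pt "-40 0 8 0 0 0" --pt "-40 0 8 0 0 0" --pt "-40 0 8 0 0 0" --pt "-40 0 8 0 0 0" --pt "-40 0 8 0 0 0" --pt "-40 0 8 0 0 0" --pt "-40 0 8 0 0 0" --pt "-40 0 8 0 0 0" --pt "-40 0 8 0 0 0" --pt "0 0 0 0 0 0" --pt "0 0 0 0 0 0"

```text
t: 2.5
tool_pos: [0.388, -0.0199, 0.2309]
tool_rot: [-1.186, 1.246, -1.245]
contact_force: [0.6, -0.1, -0.3]
opening: 0.0702
```

```bash
cat > s.py <<'E'
from h import *
def st(goal=None,yaw=-0.05):
    o=ctrl.get_obs();M=R.from_rotvec(o["tool_rot"]).as_matrix()
    print("t",round(o["t"],2),"pos",o["tool_pos"].round(4),"f",o["contact_force"].round(1),"op",round(o["opening"],4))
    print("jaw yaw",np.arctan2(M[1,2],M[0,2]).round(4),"toolY",M[:,1].round(3),"q",o["q"].round(2))
    if goal is not None: print("to goal (tool mm)",(M.T@(np.array(goal)-o["tool_pos"])*1e3).round(1))
E
python3 -c "
from s import *
st([.419,.137,.047])"
```

```text
t 2.5 pos [ 0.388  -0.0199  0.2309] f [ 0.6 -0.1 -0.3] op 0.0702
jaw yaw -0.0493 toolY [-0.001 -0.    -1.   ] q [-0.24 -0.57  2.13 -0.    1.59 -0.19]
to goal (tool mm) [-158.3  183.8   23.4]
```

jog_arm --pt "-40 0 6 0 0 0" --pt "-40 0 6 0 0 0" --pt "-40 0 6 0 0 0" --pt "-38 0 6 0 0 0" --pt "0 30 0 0 0 0" --pt "0 30 0 0 0 0" --pt "0 30 0 0 0 0" --pt "0 0 0 0 0 0" --pt "0 0 0 0 0 0"

```text
t: 3.4
tool_pos: [0.4205, 0.1348, 0.1413]
tool_rot: [-1.184, 1.25, -1.249]
contact_force: [-0.4, 1.1, 0.6]
opening: 0.0699
```

```bash
python3 -c "
from s import *
st([.419,.137,.047])
a=ctrl.get_image('scene')[130:270,160:360,::-1];b=ctrl.get_image('top')[140:240,140:283,::-1]
cv2.imwrite('pics/p4.png',np.hstack([cv2.resize(a,(500,350),interpolation=2),cv2.resize(b,(300,350),interpolation=2)]))"
```

```text
t 3.4 pos [0.4205 0.1348 0.1413] f [-0.4  1.1  0.6] op 0.0699
jaw yaw -0.0542 toolY [-0.001 -0.    -1.   ] q [ 0.14 -0.34  2.12 -0.    1.36  0.2 ]
to goal (tool mm) [-2.2 94.3 -1.5]
```

View pics/p4.png

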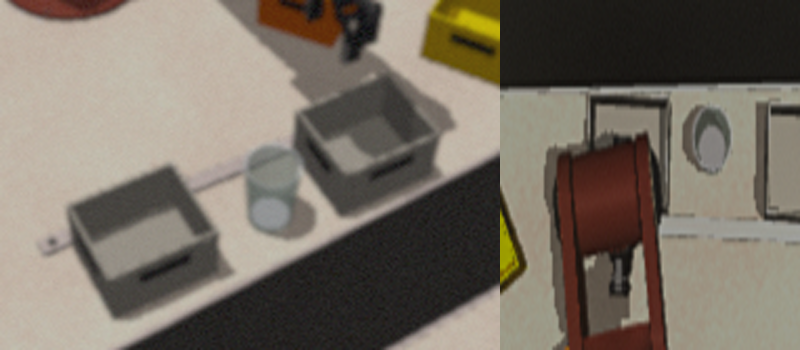

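The fingers are above the left crate (view px ~(345,45)), with its near wall between them. I'll descend.

jog_arm --pt "0 20 0 0 0 0" --pt "0 20 0 0 0 0" --pt "0 20 0 0 0 0" --pt "0 0 0 0 0 0" --pt "0 12 0 0 0 0" --pt "0 12 0 0 0 0" --pt "0 10 0 0 0 0" --pt "0 0 0 0 0 0" --pt "0 0 0 0 0 0"

```text
t: 4.4
tool_pos: [0.4203, 0.136, 0.0471]
tool_rot: [-1.185, 1.248, -1.247]
contact_force: [0.3, 0.1, 0.2]
opening: 0.0699
```

```bash
python3 -c "
from s import *
st([.419,.137,.047])
a=ctrl.get_image('scene')[100:230,230:380,::-1]
cv2.imwrite('pics/p5.png',cv2.resize(a,None,fx=4,fy=4,interpolation=2))"
```

```text
t 4.4 pos [0.4203 0.136  0.0471] f [0.3 0.1 0.2] op 0.0699
jaw yaw -0.052 toolY [-0.001 -0.    -1.   ] q [ 0.14 -0.21  2.18 -0.    1.17  0.2 ]
to goal (tool mm) [-1.   0.1 -1.4]
```

View pics/p5.png

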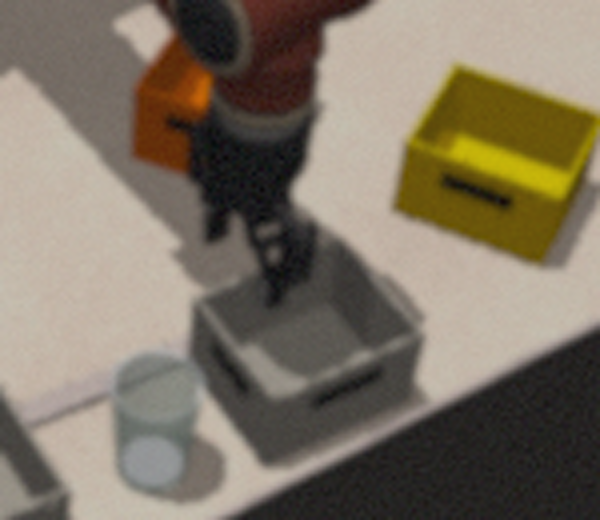

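One finger is inside the left crate at view px (275,290) and the other is outside at (215,235). I'll press to contact and begin tipping.

jog_arm --pt "0 0 -5 0 0 0" --pt "0 0 -5 0 0 0" --pt "0 0 -3 0 0 0" --pt "0 0 -5 0 0 0" --pt "0 0 -5 0 0 0" --pt "0 1 -5 0 0 0" --pt "0 1 -4 0 0 0" --pt "0 0 0 0 0 0" --pt "0 0 0 0 0 0"

```text
t: 5.35
tool_pos: [0.3887, 0.1377, 0.0455]
tool_rot: [-1.184, 1.247, -1.248]
contact_force: [3.5, -0.6, -0.8]
opening: 0.07
```

```bash
python3 -c "
from s import *
st()
a=ctrl.get_image('scene')[100:230,230:380,::-1]
cv2.imwrite('pics/p6.png',cv2.resize(a,None,fx=4,fy=4,interpolation=2))"
```

```text
t 5.35 pos [0.3887 0.1377 0.0455] f [ 3.5 -0.6 -0.8] op 0.07
jaw yaw -0.0519 toolY [ 0.001  0.    -1.   ] q [ 0.16 -0.29  2.25 -0.    1.18  0.21]
```

View pics/p6.png

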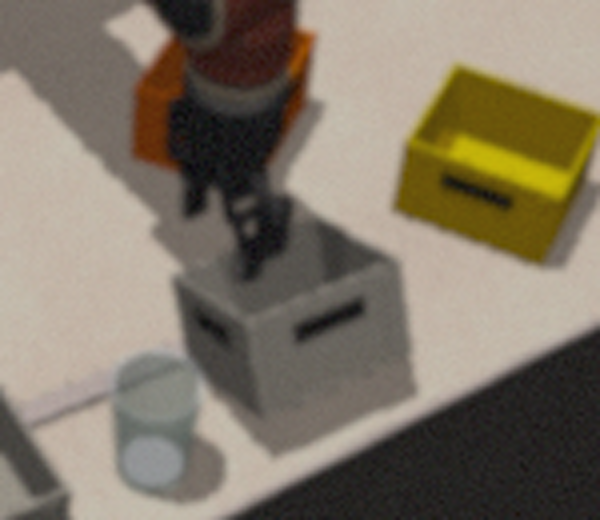

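Tipping works: about 20° at 3.5 N. I'll continue to about 55°.

jog_arm --pt "0 1.7 -4.5 0 0 0" --pt "0 1.9 -4.4 0 0 0" --pt "0 2.4 -4.2 0 0 0" --pt "0 2.5 -4.1 0 0 0" --pt "0 3.1 -3.7 0 0 0" --pt "0 3.2 -3.6 0 0 0" --pt "0 3.7 -3.0 0 0 0" --pt "0 0 0 0 0 0" --pt "0 0 0 0 0 0"

```text
t: 6.3
tool_pos: [0.363, 0.1392, 0.0286]
tool_rot: [-1.181, 1.244, -1.25]
contact_force: [1.0, -1.9, 7.5]
opening: 0.0699
```

```bash
python3 -c "
from s import *
st()
a=ctrl.get_image('scene')[100:230,230:380,::-1]
cv2.imwrite('pics/p7.png',cv2.resize(a,None,fx=4,fy=4,interpolation=2))"
```

```text
t 6.3 pos [0.363  0.1392 0.0286] f [ 1.  -1.9  7.5] op 0.0699
jaw yaw -0.0518 toolY [ 0.005 -0.    -1.   ] q [ 0.17 -0.33  2.32 -0.    1.15  0.23]
```

View pics/p7.png

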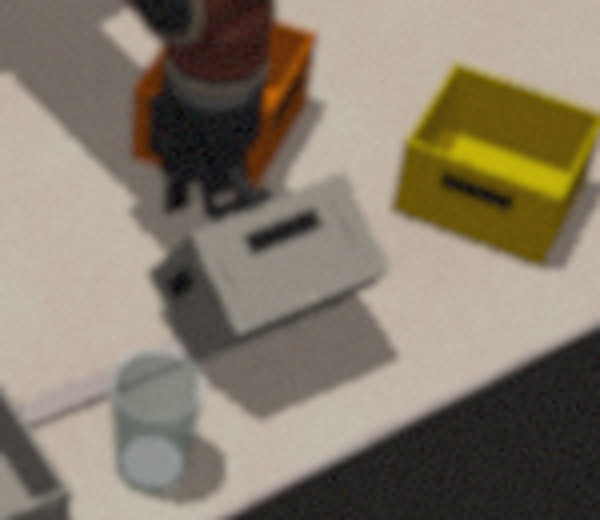

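The left crate is tipped well over, with the underside not yet readable. I'll measure the tilt from its bottom far corners, view (240,335) and (385,268).

```bash
cat > tilt.py <<'E'
from h import *
from scipy.optimize import least_squares
def tilt(pts,near,yaw=-0.05):
    # pts: pixels of far bottom corners (-y, +y); solve tilt and slide of the pivot edge along x
    c,s=np.cos(yaw),np.sin(yaw)
    def P(v,y): 
        x=v[1]+.11*np.cos(v[0]); z=.11*np.sin(v[0]); return [near[0]+c*x-s*y,near[1]+s*x+c*y,z]
    f=lambda v:np.concatenate([proj("scene",P(v,y))-p for p,y in zip(pts,(-.065,.065))])
    r=least_squares(f,[.8,0.],x_scale=[1,.01]);print("tilt deg",np.degrees(r.x[0]).round(1),"slide mm",(r.x[1]*1e3).round(1),"res px",r.fun.round(1))
E
python3 -c "
from tilt import *
tilt([(290,183.75),(326.25,167)],(.4375,.139))"
```

```text
tilt deg 71.1 slide mm 33.6 res px [-1.1 -0.2  1.   0.3]
```

```bash
cat > tilt.py <<'E'
from h import *
from scipy.optimize import least_squares
def tilt(pts,near,yaw=-0.05):
    # pts: pixels of far-wall corners: bottom -y, bottom +y, rim -y, rim +y; solve tilt, x and y shift, yaw
    def P(v,y,h):
        c,s=np.cos(v[3]),np.sin(v[3]);x=v[1]+.11*np.cos(v[0])-h*np.sin(v[0]);z=.11*np.sin(v[0])+h*np.cos(v[0]);y=y+v[2]
        return [near[0]+c*x-s*y,near[1]+s*x+c*y,z]
    f=lambda v:np.concatenate([proj("scene",P(v,y,h))-p for p,y,h in zip(pts,(-.065,.065,-.065,.065),(0,0,.08,.08))]+[[(v[3]-yaw)*20]])
    r=least_squares(f,[.8,0.,0,yaw],x_scale=[1,.01,.01,.1]);print("tilt deg",np.degrees(r.x[0]).round(1),"shift mm",(r.x[1:3]*1e3).round(1),"yaw",r.x[3].round(3),"res px",r.fun.round(1))
E
python3 -c "
from tilt import *
q=lambda *p:[(230+a/4,100+b/4) for a,b in p]
tilt(q((240,335),(385,268),(190,240),(345,180)),(.4375,.139))
print('upright check')
from tilt import least_squares
tilt(q((268,462),(420,390),(275,397),(420,335)),(.4375,.139))"
```

```text
tilt deg 64.9 shift mm [23.   2.8] yaw -0.045 res px [-0.2  0.5  1.7  1.  -0.4 -0.7 -1.1 -1.   0.1]
upright check
tilt deg -0.8 shift mm [1.8 8.2] yaw -0.045 res px [-0.6  0.3 -2.2  1.7  0.4 -0.3  2.2 -1.7  0.1]
```

```bash
python3 -c "
from h import *
c,s=np.cos(-.05),np.sin(-.05)
for sl in (0,.01,.02):
  for th in (45,50,55,60):
    t=np.radians(th);o=[]
    for y,xx,h in ((-.065,.11,0),(.065,.11,0),(-.065,.11,.08),(.065,.11,.08),(-.065,0,0),(.065,0,0),(-.065,0,.08)):
      x=sl+xx*np.cos(t)-h*np.sin(t);z=xx*np.sin(t)+h*np.cos(t)
      p=proj('scene',[.4375+c*x-s*y,.139+s*x+c*y,z]);o.append(((p-[230,100])*4).round().astype(int).tolist())
    print(sl,th,o)"
```

```text
0 45 [[239, 366], [391, 301], [202, 260], [357, 198], [177, 362], [320, 301], [143, 263]]
0 50 [[234, 354], [386, 289], [194, 247], [348, 186], [177, 362], [320, 301], [139, 263]]
0 55 [[229, 341], [381, 277], [185, 236], [339, 175], [177, 362], [320, 301], [136, 265]]
0 60 [[224, 328], [376, 265], [177, 226], [329, 166], [177, 362], [320, 301], [134, 267]]
0.01 45 [[247, 376], [399, 310], [210, 269], [364, 206], [184, 371], [327, 310], [149, 271]]
0.01 50 [[242, 363], [394, 298], [201, 257], [355, 195], [184, 371], [327, 310], [146, 272]]
0.01 55 [[237, 351], [389, 286], [192, 245], [346, 184], [184, 371], [327, 310], [143, 273]]
0.01 60 [[231, 338], [384, 274], [184, 235], [337, 175], [184, 371], [327, 310], [140, 275]]
0.02 45 [[254, 386], [407, 320], [217, 278], [372, 215], [190, 380], [334, 318], [156, 280]]
0.02 50 [[249, 373], [402, 307], [209, 266], [363, 203], [190, 380], [334, 318], [152, 281]]
0.02 55 [[244, 360], [397, 295], [200, 255], [354, 193], [190, 380], [334, 318], [149, 282]]
0.02 60 [[239, 348], [392, 283], [191, 244], [345, 183], [190, 380], [334, 318], [147, 284]]
```

```bash
python3 -c "
from s import *
st()
a=ctrl.get_image('scene')[165:210,260:345,::-1].astype(float)
cv2.imwrite('pics/p8.png',cv2.resize(np.clip(a*1.6,0,255).astype(np.uint8),None,fx=9,fy=9,interpolation=2))"
```

```text
t 6.35 pos [0.363  0.1392 0.0285] f [ 1.4 -0.6  7.7] op 0.07
jaw yaw -0.0518 toolY [ 0.005 -0.    -1.   ] q [ 0.17 -0.33  2.32 -0.    1.15  0.23]
```

View pics/p8.png

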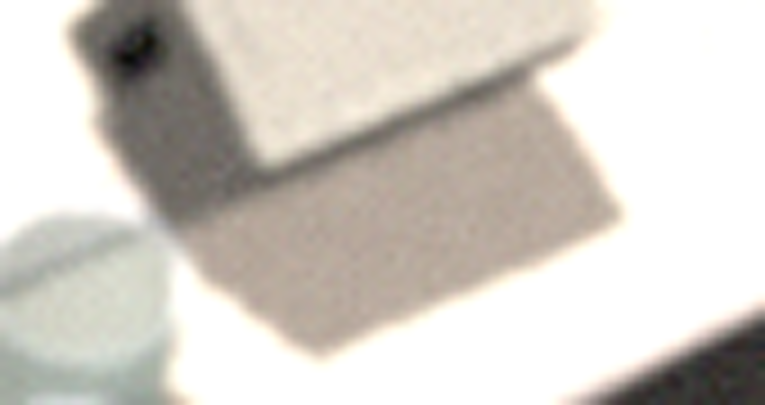

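```bash
python3 -c "
from h import *
q=lambda a,b:np.array([260+a/9-.5,165+b/9-.5])
for p in ((185,222),(530,78)): print(ray('scene',q(*p),0).round(4),ray('scene',q(*p),.008).round(4))
from scipy.optimize import least_squares
obs=[q(262,168),q(590,38),q(185,222),q(530,78)]
def f(v):
  c,s=np.cos(v[3]),np.sin(v[3]);o=[]
  for (x,h,y),p in zip(((.11,0,-.065),(.11,0,.065),(0,0,-.065),(0,0,.065)),obs):
    X=x*np.cos(v[0]);Z=x*np.sin(v[0])+v[4]*0;o.append(proj('scene',[v[1]+c*X-s*y,v[2]+s*X+c*y,Z])-p)
  return np.concatenate(o)
r=least_squares(f,[1,.44,.139,-.05,0],x_scale=[1,.01,.01,.1,1]);print(np.degrees(r.x[0]),r.x.round(3),r.fun.round(1))
"
```

```text
[0.4393 0.092  0.    ] [0.4446 0.0879 0.008 ]
[0.4471 0.2324 0.    ] [0.4523 0.2272 0.008 ]
57.86942147662735 [ 1.01   0.442  0.153 -0.133  0.   ] [ 0.6 -1.4  4.  -0.4 -1.9 -0.8 -3.   2.6]
```

Tilt is about 58° and the underside shows only as a thin strip. I'll nudge it about 3° more and hold.

jog_arm --pt "0 1.2 -0.8 0 0 0" --pt "0 1.2 -0.8 0 0 0" --pt "0 0 0 0 0 0" --pt "0 0 0 0 0 0" --pt "0 0 0 0 0 0" --pt "0 0 0 0 0 0" --pt "0 0 0 0 0 0" --pt "0 0 0 0 0 0" --pt "0 0 0 0 0 0" --pt "0 0 0 0 0 0"

```text
t: 7.4
tool_pos: [0.3633, 0.1394, 0.0277]
tool_rot: [-1.177, 1.241, -1.251]
contact_force: [1.9, -1.8, 11.6]
opening: 0.0701
```

```bash
python3 -c "
from s import *
st()
im=np.mean([ctrl.get_image('scene').astype(float) for _ in range(4)],0)
np.save('L60.npy',im)
a=im[165:200,270:335,::-1]
cv2.imwrite('pics/p9.png',cv2.resize(np.clip(a*1.5,0,255).astype(np.uint8),None,fx=12,fy=12,interpolation=2))
g=im.max(2).astype(int)
for v in range(166,194): print(v,g[v,272:332].tolist())
"
```

```text
t 7.4 pos [0.3633 0.1394 0.0277] f [ 1.9 -1.8 11.6] op 0.0701
jaw yaw -0.0519 toolY [ 0.009  0.    -1.   ] q [ 0.18 -0.33  2.32 -0.    1.15  0.23]
166 [72, 69, 68, 61, 59, 63, 68, 74, 93, 120, 140, 146, 142, 138, 144, 144, 147, 145, 146, 145, 145, 148, 147, 146, 146, 146, 147, 146, 147, 145, 146, 145, 146, 146, 146, 146, 145, 146, 145, 145, 145, 145, 148, 145, 145, 146, 146, 146, 146, 146, 148, 149, 151, 157, 166, 175, 187, 187, 187, 188]
167 [68, 67, 60, 50, 46, 53, 64, 71, 85, 111, 137, 147, 144, 141, 140, 143, 146, 147, 146, 147, 147, 147, 146, 148, 147, 147, 146, 147, 147, 146, 147, 146, 146, 145, 145, 143, 145, 147, 145, 146, 145, 145, 145, 145, 145, 147, 146, 147, 149, 149, 150, 147, 148, 151, 163, 178, 187, 189, 190, 190]
168 [65, 56, 48, 36, 32, 46, 60, 68, 78, 98, 124, 142, 146, 141, 138, 136, 144, 145, 147, 147, 146, 146, 147, 145, 147, 146, 147, 146, 145, 145, 146, 144, 145, 146, 147, 144, 147, 146, 145, 146, 145, 146, 146, 146, 147, 150, 150, 148, 149, 147, 142, 141, 141, 148, 164, 180, 189, 191, 191, 191]
169 [54, 45, 32, 23, 21, 36, 53, 65, 70, 86, 110, 136, 145, 143, 1
[... 6495 characters left out ...]
 114, 115, 115, 118, 114, 116, 115, 116, 119, 125, 134, 149, 162, 175, 184, 189, 190, 192]
192 [118, 122, 124, 129, 130, 130, 130, 130, 124, 116, 113, 114, 114, 115, 114, 112, 114, 112, 112, 114, 113, 113, 113, 114, 113, 112, 114, 113, 113, 115, 114, 113, 114, 115, 114, 115, 112, 113, 114, 117, 116, 116, 116, 116, 115, 116, 117, 115, 120, 123, 135, 149, 162, 174, 183, 188, 191, 191, 192, 193]
193 [127, 130, 132, 133, 133, 133, 138, 145, 139, 127, 117, 114, 115, 114, 114, 112, 113, 113, 113, 114, 114, 115, 114, 115, 117, 115, 113, 113, 112, 114, 114, 114, 114, 115, 114, 115, 115, 114, 116, 116, 116, 116, 115, 116, 117, 117, 119, 125, 133, 148, 163, 174, 183, 187, 190, 193, 193, 193, 192, 191]
```

View pics/p9.png

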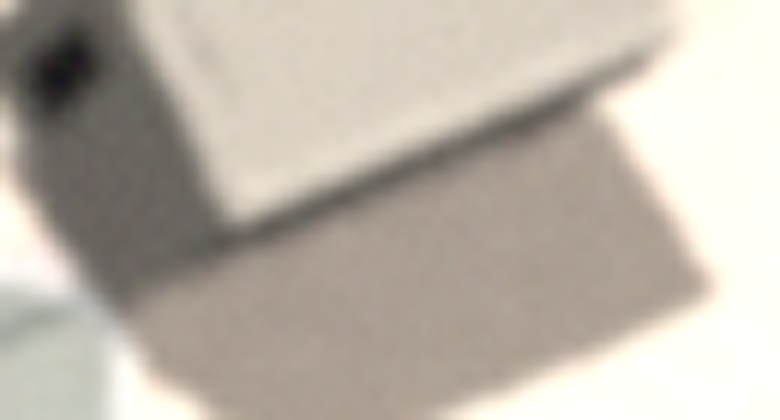

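The underside shows as a bare thin strip (view (240,235)–(650,60)), with no black on it. The tilt is really only about 52°, though, and the finger is pressing too vertically (11.6 N up). I'll push more horizontally.

jog_arm --pt "0 -2 -1 0 0 0" --pt "0 -0.5 -3 0 0 0" --pt "0 0 -3 0 0 0" --pt "0 1 -3 0 0 0" --pt "0 0 0 0 0 0"

```text
t: 8.1
tool_pos: [0.3525, 0.14, 0.028]
tool_rot: [-1.177, 1.241, -1.251]
contact_force: [5.5, -1.3, 6.4]
opening: 0.0702
```

```bash
cat >> s.py <<'E'
def edge(u0=295,u1=320):
    # strip between far-wall bottom edge (bright) and underside/shadow, along the scene columns
    im=np.mean([ctrl.get_image('scene').astype(float) for _ in range(2)],0);g=im.max(2)
    return im,g
E
python3 -c "
from s import *
st(); im,g=edge(); np.save('a.npy',im)
for u in (295,303,311,319): print(u,g[155:200,u].astype(int).tolist())"
```

```text
t 8.1 pos [0.3525 0.14   0.028 ] f [ 5.5 -1.3  6.4] op 0.0702
jaw yaw -0.0518 toolY [ 0.008  0.001 -1.   ] q [ 0.18 -0.37  2.34 -0.    1.16  0.23]
295 [51, 34, 38, 68, 104, 135, 146, 152, 151, 150, 151, 148, 150, 149, 149, 151, 151, 150, 152, 157, 156, 148, 117, 79, 50, 48, 48, 61, 82, 96, 107, 112, 115, 111, 114, 113, 113, 112, 117, 118, 115, 117, 117, 116, 115]
303 [70, 108, 135, 148, 148, 150, 149, 150, 149, 150, 149, 152, 150, 151, 151, 151, 155, 153, 137, 106, 69, 37, 36, 44, 68, 91, 104, 111, 111, 114, 113, 116, 115, 114, 114, 114, 114, 115, 115, 114, 114, 116, 127, 147, 175]
311 [148, 147, 148, 148, 148, 150, 149, 150, 147, 150, 150, 148, 151, 153, 148, 123, 88, 49, 37, 43, 58, 82, 99, 110, 115, 115, 114, 115, 115, 116, 117, 116, 114, 115, 116, 116, 117, 114, 115, 124, 150, 174, 188, 192, 193]
319 [150, 150, 151, 147, 145, 148, 147, 145, 147, 150, 151, 142, 116, 85, 73, 88, 103, 128, 145, 142, 127, 118, 116, 117, 114, 115, 113, 114, 114, 113, 114, 113, 114, 116, 117, 119, 134, 163, 185, 192, 193, 192, 193, 194, 192]
```

```bash
python3 -c "
import numpy as np,cv2
a=np.load('a.npy')[140:200,262:337,::-1]
cv2.imwrite('pics/p10.png',cv2.resize(np.clip(a*1.4,0,255).astype(np.uint8),None,fx=10,fy=10,interpolation=2))"
```

```text
(no output)
```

View pics/p10.png

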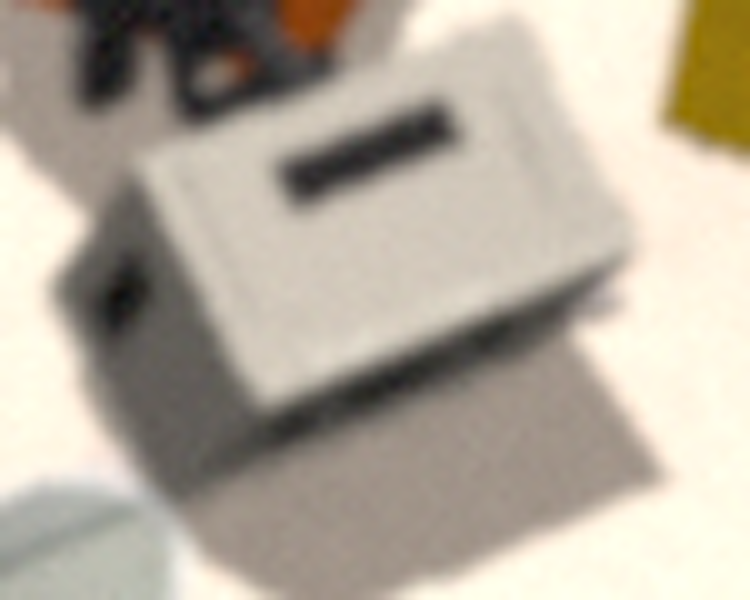

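```bash
cat > tilt2.py <<'E'
from h import *
from scipy.optimize import least_squares
V=[(.11,0,-.065),(.11,0,.065),(.11,.08,-.065),(.11,.08,.065),(0,0,-.065)]
def fit(obs,x0):
    def P(v,x,h,y):
        c,s=np.cos(-.05),np.sin(-.05);t=v[0];X=x*np.cos(t)-h*np.sin(t)
        return [v[1]+c*X-s*y,v[2]+s*X+c*y,x*np.sin(t)+h*np.cos(t)]
    r=least_squares(lambda v:np.concatenate([proj("scene",P(v,*q))-o for q,o in zip(V,obs)]),[1.,*x0],x_scale=[1,.01,.01])
    print("tilt",np.degrees(r.x[0]).round(1),"near edge",r.x[1:].round(4),r.fun.round(1))
E
python3 -c "
from tilt2 import *
q=lambda s,ox,oy,L:[(ox+a/s-.5,oy+b/s-.5) for a,b in L]
fit(q(10,262,140,[(265,408),(628,252),(140,160),(520,20),(180,497)]),(.4375,.139))
fit(q(4,230,100,[(240,335),(385,268),(190,240),(345,180),(197,360)]),(.4375,.139))"
```

```text
tilt 63.5 near edge [0.4429 0.146 ] [ 0.1 -0.   1.7 -0.3  0.2 -0.2  0.2 -1.2 -2.4  1.5]
tilt 58.5 near edge [0.4435 0.1445] [-0.3  0.4  1.5  1.2  0.6 -1.6  0.  -1.7 -1.9  1.5]
```

The underside now shows black marks (view (290,420)–(530,320)) at about 60–63°, so the left crate is the stamped one. I'll hold, then lower it along the same arc.

jog_arm --pt "0 0 0 0 0 0" --pt "0 0 0 0 0 0" --pt "0 0 0 0 0 0" --pt "0 0 0 0 0 0" --pt "0 -1.9 1.8 0 0 0" --pt "0 -1.9 1.8 0 0 0" --pt "0 -1.9 1.8 0 0 0" --pt "0 -1.8 1.8 0 0 0" --pt "0 -1.8 1.8 0 0 0" --pt "0 -1.8 2 0 0 0" --pt "0 -1.6 2 0 0 0" --pt "0 -1.6 2 0 0 0"

```text
t: 9.4
tool_pos: [0.3648, 0.1389, 0.0405]
tool_rot: [-1.184, 1.247, -1.248]
contact_force: [0.8, 0.1, 1.0]
opening: 0.0696
```

jog_arm --pt "0 -1.6 2 0 0 0" --pt "0 -1.6 2 0 0 0" --pt "0 -2.4 4.2 0 0 0" --pt "0 -2.4 4.2 0 0 0" --pt "0 -1.8 4.5 0 0 0" --pt "0 -1.8 4.5 0 0 0" --pt "0 -0.8 4 0 0 0" --pt "0 -0.8 4 0 0 0" --pt "0 0 4 0 0 0" --pt "0 0 4 0 0 0" --pt "0 0 3 0 0 0" --pt "0 0 3 0 0 0"

```text
t: 10.6
tool_pos: [0.4082, 0.1366, 0.0535]
tool_rot: [-1.184, 1.247, -1.248]
contact_force: [2.6, -0.1, 2.4]
opening: 0.0701
```

jog_arm --pt "0 0 3 0 0 0" --pt "0 0 3 0 0 0" --pt "0 0 0 0 0 0" --pt "0 0 0 0 0 0"

```text
t: 11.0
tool_pos: [0.4135, 0.1363, 0.0532]
tool_rot: [-1.185, 1.248, -1.247]
contact_force: [2.5, 0.1, 1.3]
opening: 0.0701
```

```bash
python3 -c "
from s import *
st(); im,g=edge()
a=np.load('L60.npy'); b=cv2.imread('pics/scene0.png')[...,::-1].astype(float)
d=np.abs(im-b).max(2)
print('diff boxes far wall',d[188:215,295:335].mean().round(1),'tumbler',d[185:222,258:280].mean().round(1),'rcrate',d[200:250,190:248].mean().round(1))
cv2.imwrite('pics/p11.png',cv2.resize(im[130:270,160:360,::-1].astype(np.uint8),None,fx=3.5,fy=3.5))
"
```

```text
t 11.0 pos [0.4135 0.1363 0.0532] f [2.5 0.1 1.3] op 0.0701
jaw yaw -0.0521 toolY [-0.001 -0.    -1.   ] q [ 0.15 -0.23  2.19  0.    1.18  0.2 ]
diff boxes far wall 11.9 tumbler 2.6 rcrate 2.7
```

jog_arm --pt "0 0 3 0 0 0" --pt "0 0 3 0 0 0" --pt "0 0 3 0 0 0" --pt "0 0 3 0 0 0" --pt "0 0 0 0 0 0" --pt "0 0 0 0 0 0"

```text
t: 11.7
tool_pos: [0.4256, 0.1357, 0.0533]
tool_rot: [-1.185, 1.248, -1.247]
contact_force: [0.4, 0.5, -0.8]
opening: 0.07
```

```bash
python3 -c "
from s import *
st(); im,g=edge()
b=cv2.imread('pics/scene0.png')[...,::-1].astype(float)
d=np.abs(im-b).max(2)
print('far wall',d[188:215,295:335].mean().round(1))
G=b.max(2)
for u in (305,320): print(u,G[175:220,u].astype(int).tolist(),g[175:220,u].astype(int).tolist())
"
```

```text
t 11.7 pos [0.4256 0.1357 0.0533] f [ 0.4  0.5 -0.8] op 0.07
jaw yaw -0.052 toolY [-0.001 -0.    -1.   ] q [ 0.14 -0.2   2.17  0.    1.18  0.19]
far wall 13.1
305 [71, 72, 73, 80, 91, 101, 127, 142, 150, 149, 150, 154, 150, 150, 150, 149, 153, 153, 149, 152, 149, 140, 118, 85, 73, 69, 72, 71, 70, 77, 74, 71, 73, 72, 70, 72, 76, 94, 113, 126, 150, 173, 175, 162, 122] [73, 69, 72, 74, 82, 87, 90, 91, 91, 93, 91, 91, 93, 88, 91, 92, 92, 91, 99, 115, 134, 140, 122, 96, 77, 72, 73, 71, 72, 71, 73, 70, 72, 71, 72, 71, 73, 80, 98, 112, 125, 148, 163, 155, 123]
320 [70, 69, 70, 76, 71, 76, 70, 71, 80, 94, 109, 124, 137, 149, 146, 124, 96, 69, 61, 38, 28, 43, 55, 68, 73, 69, 65, 71, 70, 74, 93, 106, 120, 145, 160, 164, 141, 100, 59, 41, 37, 33, 39, 31, 35] [59, 58, 59, 63, 59, 58, 56, 61, 61, 67, 71, 79, 88, 97, 116, 123, 112, 86, 71, 56, 38, 27, 40, 61, 65, 70, 72, 73, 73, 72, 77, 89, 104, 124, 142, 151, 137, 98, 59, 36, 37, 36, 36, 37, 36]
```

The left crate is back upright, with its edges within about 1 px of before. Next is the right crate.

jog_arm --pt "0 -40 0 0 0 0" --pt "0 -45 0 0 0 0" --pt "0 -45 0 0 0 0" --pt "41 0 -1 0 0 0" --pt "41 0 -1 0 0 0" --pt "41 0 -1 0 0 0" --pt "41 0 -1 0 0 0" --pt "41 0 -1 0 0 0" --pt "41 0 0 0 0 0" --pt "40 0 0 0 0 0" --pt "0 0 0 0 0 0" --pt "0 0 0 0 0 0"

```text
t: 13.0
tool_pos: [0.4056, -0.15, 0.1833]
tool_rot: [-1.183, 1.25, -1.248]
contact_force: [-0.4, 0.6, 0.0]
opening: 0.0701
```

```bash
python3 -c "
from s import *
st([.406,-.149,.047])"
```

```text
t 13.0 pos [ 0.4056 -0.15    0.1833] f [-0.4  0.6  0. ] op 0.0701
jaw yaw -0.0542 toolY [-0.     0.001 -1.   ] q [-0.53 -0.41  2.09  0.    1.45 -0.47]
to goal (tool mm) [ -1.  136.3   0.4]
```

jog_arm --pt "0 25 0 0 0 0" --pt "0 25 0 0 0 0" --pt "0 25 0 0 0 0" --pt "0 20 0 0 0 0" --pt "0 15 0 0 0 0" --pt "0 12 0 0 0 0" --pt "0 12 0 0 0 0" --pt "0 2 0 0 0 0" --pt "0 0 0 0 0 0" --pt "0 0 0 0 0 0"

```text
t: 14.0
tool_pos: [0.4065, -0.1499, 0.0482]
tool_rot: [-1.184, 1.246, -1.248]
contact_force: [0.0, -0.2, -0.4]
opening: 0.0699
```

jog_arm --pt "0 0 -5 0 0 0" --pt "0 0 -5 0 0 0" --pt "0 0 -3 0 0 0" --pt "0 0 -4 0 0 0" --pt "0 0 -4 0 0 0" --pt "0 0.5 -4 0 0 0" --pt "0 0.5 -4 0 0 0" --pt "0 0.5 -3 0 0 0" --pt "0 0.5 -3 0 0 0" --pt "0 0 0 0 0 0"

```text
t: 15.0
tool_pos: [0.3705, -0.1478, 0.0454]
tool_rot: [-1.184, 1.248, -1.247]
contact_force: [4.0, -0.3, 1.0]
opening: 0.0695
```

jog_arm --pt "0 1 -3.5 0 0 0" --pt "0 1 -3.5 0 0 0" --pt "0 1.3 -3.5 0 0 0" --pt "0 1.5 -3.5 0 0 0" --pt "0 2 -3.3 0 0 0" --pt "0 2 -3.3 0 0 0" --pt "0 2 -3 0 0 0" --pt "0 2 -3 0 0 0" --pt "0 0 0 0 0 0" --pt "0 0 0 0 0 0"

```text
t: 16.0
tool_pos: [0.3439, -0.1463, 0.0324]
tool_rot: [-1.184, 1.248, -1.247]
contact_force: [0.9, 0.6, 2.4]
opening: 0.0702
```

```bash
python3 -c "
from s import *
st(); im,g=edge(); np.save('r.npy',im)
cv2.imwrite('pics/p11.png',cv2.resize(np.clip(im[165:255,175:275,::-1]*1.4,0,255).astype(np.uint8),None,fx=6,fy=6,interpolation=2))"
```

```text
t 16.0 pos [ 0.3439 -0.1463  0.0324] f [0.9 0.6 2.4] op 0.0702
jaw yaw -0.0521 toolY [-0.001  0.001 -1.   ] q [-0.6  -0.39  2.35 -0.    1.18 -0.55]
```

View pics/p11.png

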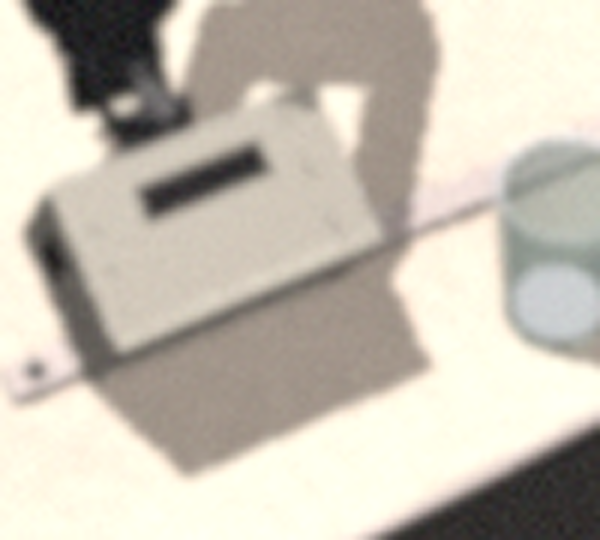

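```bash
python3 -c "
from tilt2 import *
q=lambda s,ox,oy,L:[(ox+a/s-.5,oy+b/s-.5) for a,b in L]
fit(q(6,175,165,[(122,352),(385,238),(50,198),(310,95),(92,375)]),(.424,-.147))"
```

```text
tilt 57.2 near edge [ 0.4278 -0.1454] [-0.1  1.   0.2  1.3  0.  -1.5  1.1 -2.  -1.2  0.9]
```

Right crate at about 57° with 2.4 N. I'll nudge a little further and hold.

jog_arm --pt "0 0.8 -1.7 0 0 0" --pt "0 0.8 -1.7 0 0 0" --pt "0 0.8 -1.6 0 0 0" --pt "0 0 0 0 0 0" --pt "0 0 0 0 0 0" --pt "0 0 0 0 0 0" --pt "0 0 0 0 0 0" --pt "0 0 0 0 0 0" --pt "0 0 0 0 0 0" --pt "0 0 0 0 0 0"

```text
t: 17.1
tool_pos: [0.3393, -0.1462, 0.0302]
tool_rot: [-1.184, 1.248, -1.247]
contact_force: [-0.5, -0.1, 2.2]
opening: 0.0698
```

```bash
python3 -c "
from s import *
st(); im,g=edge(); np.save('r.npy',im)
b=np.load('a.npy').max(2)
def mins(g,us,v0,v1): return [int(g[v0:v1,u].min()) for u in us]
print('R',mins(g,range(198,238,3),200,232)); print('L',mins(b,range(292,322,3),160,195))
cv2.imwrite('pics/p12.png',cv2.resize(np.clip(im[165:255,175:275,::-1]*1.4,0,255).astype(np.uint8),None,fx=6,fy=6,interpolation=2))"
```

```text
t 17.1 pos [ 0.3393 -0.1462  0.0302] f [-0.5 -0.1  2.2] op 0.0698
jaw yaw -0.052 toolY [-0.  0. -1.] q [-0.61 -0.4   2.36 -0.    1.18 -0.56]
R [55, 58, 51, 51, 52, 55, 55, 56, 56, 55, 51, 60, 78, 100]
L [37, 48, 32, 28, 36, 46, 37, 50, 56, 73]
```

View pics/p12.png

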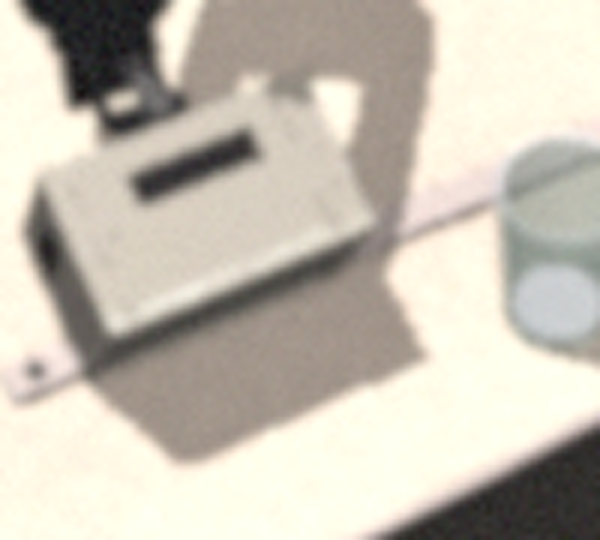

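The right underside is uniformly grey (values 51–60), while the left had ring-like dark minima (28–50). The left crate is the stamped one. I'll lower the right crate.

jog_arm --pt "0 -1.5 2 0 0 0" --pt "0 -1.5 2 0 0 0" --pt "0 -1.5 2 0 0 0" --pt "0 -1.5 2 0 0 0" --pt "0 -1.5 2 0 0 0" --pt "0 -1.5 2.2 0 0 0" --pt "0 -1.5 2.2 0 0 0" --pt "0 -1.5 2.2 0 0 0" --pt "0 -1.5 2.5 0 0 0" --pt "0 -1.5 2.5 0 0 0" --pt "0 -1.5 3 0 0 0" --pt "0 -1.5 3 0 0 0"

```text
t: 18.4
tool_pos: [0.3674, -0.1477, 0.0485]
tool_rot: [-1.184, 1.247, -1.248]
contact_force: [0.7, -0.3, 2.0]
opening: 0.0694
```

jog_arm --pt "0 -1.5 3 0 0 0" --pt "0 -1 3 0 0 0" --pt "0 -1 3 0 0 0" --pt "0 -0.5 3 0 0 0" --pt "0 0 3 0 0 0" --pt "0 0 3 0 0 0" --pt "0 0 3 0 0 0" --pt "0 0 3 0 0 0" --pt "0 0 3 0 0 0" --pt "0 0 3 0 0 0" --pt "0 0 3 0 0 0" --pt "0 0 3 0 0 0"

```text
t: 19.6
tool_pos: [0.4033, -0.1495, 0.0523]
tool_rot: [-1.184, 1.247, -1.248]
contact_force: [3.3, 0.6, 2.2]
opening: 0.0699
```

jog_arm --pt "0 0 3 0 0 0" --pt "0 0 3 0 0 0" --pt "0 0 3 0 0 0" --pt "0 0 2 0 0 0" --pt "0 0 0 0 0 0" --pt "0 0 0 0 0 0"

```text
t: 20.2
tool_pos: [0.4136, -0.1499, 0.0519]
tool_rot: [-1.185, 1.248, -1.247]
contact_force: [-0.3, -0.6, -0.1]
opening: 0.07
```

```bash
python3 -c "
from s import *
st(); im,g=edge()
G=cv2.imread('pics/scene0.png')[...,::-1].astype(float).max(2)
for u in (215,235): print(u,G[215:258,u].astype(int).tolist(),g[215:258,u].astype(int).tolist())
"
```

```text
t 20.2 pos [ 0.4136 -0.1499  0.0519] f [-0.3 -0.6 -0.1] op 0.07
jaw yaw -0.0519 toolY [-0.001  0.    -1.   ] q [-0.52 -0.22  2.18 -0.    1.18 -0.47]
215 [71, 79, 91, 106, 128, 144, 151, 150, 148, 154, 151, 152, 151, 152, 152, 148, 154, 152, 151, 148, 142, 123, 103, 78, 63, 62, 62, 62, 68, 70, 74, 73, 67, 72, 71, 72, 73, 81, 95, 110, 122, 143, 169] [73, 70, 72, 77, 86, 89, 91, 92, 92, 92, 92, 92, 103, 128, 146, 152, 154, 155, 152, 153, 153, 152, 154, 147, 127, 99, 79, 72, 71, 73, 72, 72, 70, 72, 73, 72, 75, 70, 71, 77, 86, 102, 117]
235 [68, 70, 76, 81, 90, 102, 122, 136, 144, 149, 152, 147, 131, 101, 80, 66, 55, 43, 41, 45, 60, 70, 71, 72, 70, 69, 71, 73, 82, 95, 113, 125, 152, 176, 191, 198, 196, 193, 187, 162, 131, 85, 48] [61, 59, 59, 62, 63, 73, 79, 86, 89, 91, 99, 114, 135, 149, 150, 128, 99, 77, 60, 49, 27, 35, 50, 64, 70, 71, 70, 73, 69, 71, 76, 89, 106, 117, 128, 151, 178, 189, 187, 165, 129, 87, 48]
```

The right crate is upright but has slid a few mm off the rail. I'll nudge it back by pressing the same wall low down, where it slides rather than tips.

jog_arm --pt "0 8 0 0 0 0" --pt "0 8 0 0 0 0" --pt "0 8 0 0 0 0" --pt "0 8 0 0 0 0" --pt "0 0 -4 0 0 0" --pt "0 0 -3 0 0 0" --pt "0 0 -2 0 0 0" --pt "0 0 -2 0 0 0" --pt "0 0 -2 0 0 0" --pt "0 0 0 0 0 0"

```text
t: 21.3
tool_pos: [0.4013, -0.1497, 0.0209]
tool_rot: [-1.183, 1.246, -1.249]
contact_force: [2.2, -0.6, 2.2]
opening: 0.0699
```

jog_arm --pt "0 0 -2 0 0 0" --pt "0 0 -1.5 0 0 0" --pt "0 0 -1.5 0 0 0" --pt "0 0 0 0 0 0" --pt "0 0 0 0 0 0"

```text
t: 21.8
tool_pos: [0.3963, -0.1494, 0.0206]
tool_rot: [-1.184, 1.246, -1.248]
contact_force: [2.8, -0.8, 3.9]
opening: 0.0697
```

```bash
python3 -c "
from s import *
st(); im,g=edge()
G=cv2.imread('pics/scene0.png')[...,::-1].astype(float).max(2)
for u in (215,235): print(u,G[225:258,u].astype(int).tolist(),g[225:258,u].astype(int).tolist())
"
```

```text
t 21.8 pos [ 0.3963 -0.1494  0.0206] f [ 2.8 -0.8  3.9] op 0.0697
jaw yaw -0.052 toolY [ 0.001 -0.001 -1.   ] q [-0.54 -0.21  2.24 -0.    1.11 -0.48]
215 [151, 152, 151, 152, 152, 148, 154, 152, 151, 148, 142, 123, 103, 78, 63, 62, 62, 62, 68, 70, 74, 73, 67, 72, 71, 72, 73, 81, 95, 110, 122, 143, 169] [99, 95, 104, 125, 144, 150, 146, 138, 123, 99, 81, 73, 61, 52, 51, 53, 65, 70, 75, 70, 74, 72, 75, 73, 75, 75, 83, 96, 111, 127, 154, 179, 193]
235 [152, 147, 131, 101, 80, 66, 55, 43, 41, 45, 60, 70, 71, 72, 70, 69, 71, 73, 82, 95, 113, 125, 152, 176, 191, 198, 196, 193, 187, 162, 131, 85, 48] [117, 88, 73, 68, 65, 49, 49, 56, 66, 73, 75, 74, 77, 76, 74, 71, 80, 92, 105, 115, 138, 166, 187, 195, 198, 196, 198, 195, 187, 164, 131, 87, 51]
```

jog_arm --pt "0 0 2 0 0 0" --pt "0 0 2 0 0 0" --pt "0 0 2 0 0 0" --pt "0 -1 3 0 0 0" --pt "0 -2 3 0 0 0" --pt "0 -2 2 0 0 0" --pt "0 0 0 0 0 0" --pt "0 0 0 0 0 0"

```text
t: 22.7
tool_pos: [0.4096, -0.1497, 0.0251]
tool_rot: [-1.185, 1.248, -1.247]
contact_force: [0.2, -0.4, -0.2]
opening: 0.07
```

```bash
python3 -c "
from s import *
st(); im,g=edge()
G=cv2.imread('pics/scene0.png')[...,::-1].astype(float).max(2)
for u in (215,235): print(u,G[225:258,u].astype(int).tolist(),g[225:258,u].astype(int).tolist())
"
```

```text
t 22.7 pos [ 0.4096 -0.1497  0.0251] f [ 0.2 -0.4 -0.2] op 0.07
jaw yaw -0.0519 toolY [-0.001  0.    -1.   ] q [-0.52 -0.18  2.2  -0.    1.12 -0.47]
215 [151, 152, 151, 152, 152, 148, 154, 152, 151, 148, 142, 123, 103, 78, 63, 62, 62, 62, 68, 70, 74, 73, 67, 72, 71, 72, 73, 81, 95, 110, 122, 143, 169] [91, 98, 118, 139, 146, 148, 149, 152, 155, 154, 150, 136, 112, 81, 68, 60, 60, 64, 64, 67, 73, 70, 72, 73, 73, 73, 73, 79, 90, 107, 119, 140, 167]
235 [152, 147, 131, 101, 80, 66, 55, 43, 41, 45, 60, 70, 71, 72, 70, 69, 71, 73, 82, 95, 113, 125, 152, 176, 191, 198, 196, 193, 187, 162, 131, 85, 48] [103, 118, 127, 111, 88, 73, 60, 46, 38, 45, 57, 68, 69, 72, 73, 73, 74, 72, 79, 90, 107, 121, 139, 170, 191, 197, 197, 195, 187, 166, 128, 88, 55]
```

The right crate is back to its original place within about 0.3 px. I'll lift out and go behind the left crate, turning the jaws along y.

jog_arm --pt "0 -40 0 0 0 0" --pt "0 -40 0 0 0 0" --pt "0 -40 0 0 0 0" --pt "0 -40 0 0 0 0" --pt "-41 0 -6 0 0 0" --pt "-41 0 -6 0 0 0" --pt "-41 0 -6 0 0 0" --pt "-41 0 -6 0 0 0" --pt "-41 0 -5 0 0 0" --pt "-41 0 -5 0 0 0" --pt "-41 0 -5 0 0 0" --pt "0 0 0 0 0 0"

```text
t: 24.0
tool_pos: [0.3847, 0.1425, 0.1851]
tool_rot: [-1.187, 1.243, -1.241]
contact_force: [-0.9, -0.1, -0.8]
opening: 0.0701
```

jog_arm --pt "0 0 0 0 -0.1428 0" --pt "0 0 0 0 -0.1428 0" --pt "0 0 0 0 -0.1428 0" --pt "0 0 0 0 -0.1428 0" --pt "0 0 0 0 -0.1428 0" --pt "0 0 0 0 -0.1428 0" --pt "0 0 0 0 -0.1428 0" --pt "0 0 0 0 -0.1428 0" --pt "0 0 0 0 -0.1428 0" --pt "0 0 0 0 -0.1428 0" --pt "0 0 0 0 -0.1428 0" --pt "0 0 0 0 0 0"

```text
t: 25.2
tool_pos: [0.3858, 0.1381, 0.185]
tool_rot: [-1.571, 0.042, -0.042]
contact_force: [-0.6, 0.2, 0.0]
opening: 0.0701
```

```bash
python3 -c "
from s import *
st([.385,.139,.024])
im=np.mean([ctrl.get_image('top').astype(float) for _ in range(2)],0);g=im.max(2)
for u in (185,201,216): print(u,g[160:182,u].astype(int).tolist())
"
```

```text
t 25.2 pos [0.3858 0.1381 0.185 ] f [-0.6  0.2  0. ] op 0.0701
jaw yaw 1.5175 toolY [-0. -0. -1.] q [ 0.16 -0.48  2.14 -0.    1.48 -1.36]
to goal (tool mm) [ -0.8 161.    0.9]
185 [26, 26, 25, 21, 38, 134, 77, 33, 34, 64, 70, 69, 77, 80, 80, 81, 81, 94, 97, 94, 95, 109]
201 [26, 25, 23, 23, 47, 107, 115, 59, 30, 58, 129, 139, 137, 137, 137, 137, 136, 137, 137, 137, 136, 138]
216 [26, 25, 22, 24, 77, 150, 140, 71, 35, 33, 60, 78, 77, 78, 77, 78, 77, 77, 78, 77, 78, 78]
```

jog_arm --pt "0 35 0 0 0 0" --pt "0 35 0 0 0 0" --pt "0 35 0 0 0 0" --pt "0 26 0 0 0 0" --pt "0 20 0 0 0 0" --pt "0 10 0 0 0 0" --pt "0 0 0 0 0 0" --pt "12 0 0.6 0 0 0" --pt "12 0 0.6 0 0 0" --pt "8 0 0.4 0 0 0" --pt "5 0 0.2 0 0 0" --pt "0 0 0 0 0 0"

```text
t: 26.5
tool_pos: [0.4239, 0.1387, 0.025]
tool_rot: [-1.57, 0.04, -0.042]
contact_force: [-0.2, -0.0, -0.1]
opening: 0.07
```

jog_arm --pt "6 0 0.3 0 0 0" --pt "6 0 0.3 0 0 0" --pt "6 0 0.3 0 0 0" --pt "6 0 0.3 0 0 0" --pt "6 0 0.3 0 0 0" --pt "6 0 0.3 0 0 0" --pt "6 0 0.3 0 0 0" --pt "6 0 0.3 0 0 0" --pt "6 0 0.3 0 0 0" --pt "6 0 0.3 0 0 0" --pt "0 0 0 0 0 0"

```text
t: 27.6
tool_pos: [0.4843, 0.1385, 0.0246]
tool_rot: [-1.57, 0.04, -0.042]
contact_force: [-0.0, -0.5, -0.2]
opening: 0.0697
```

```bash
cat > top.py <<'E'
from s import *
def far(us):
    # far rim edge of crate in top view vs strip: print column profiles
    im=np.mean([ctrl.get_image('top').astype(float) for _ in range(2)],0);g=im.max(2)
    for u in us: print(u,g[118:182,u].astype(int).tolist())
    return g
E
python3 -c "
from top import *
st(); far((190,210))"
```

```text
t 27.6 pos [0.4843 0.1385 0.0246] f [-0.  -0.5 -0.2] op 0.0697
jaw yaw 1.5185 toolY [ 0.002  0.    -1.   ] q [ 0.13 -0.01  2.05 -0.    1.1  -1.39]
190 [157, 157, 157, 158, 160, 132, 62, 27, 30, 31, 32, 31, 30, 30, 29, 29, 29, 29, 30, 30, 29, 28, 29, 28, 30, 28, 29, 28, 27, 26, 25, 53, 100, 60, 34, 37, 100, 136, 140, 137, 138, 137, 136, 137, 138, 140, 141, 88, 51, 54, 61, 65, 70, 73, 76, 79, 81, 85, 88, 91, 92, 91, 87, 85]
210 [157, 156, 157, 159, 161, 106, 46, 28, 31, 31, 31, 30, 31, 30, 30, 31, 28, 30, 29, 29, 29, 27, 29, 29, 28, 28, 27, 28, 27, 28, 24, 31, 89, 73, 44, 33, 41, 128, 141, 139, 139, 138, 139, 83, 47, 52, 61, 65, 69, 73, 73, 74, 74, 74, 73, 73, 73, 73, 74, 73, 73, 73, 74, 74]
```

```bash
python3 -c "
from h import *
print(ray('top',(190,148.8),.08),ray('top',(210,149.4),.08),ray('top',(200,123.3),0),ray('top',(200,122),0),ray('top',(201,164.5),0))"
```

```text
[0.60977148 0.17264032 0.08      ] [0.60694172 0.10514324 0.08      ] [0.71630355 0.14487406 0.        ] [0.72102345 0.14484684 0.        ] [0.56785822 0.14219356 0.        ]
```

jog_arm --pt "7 0 0.4 0 0 0" --pt "7 0 0.4 0 0 0" --pt "7 0 0.4 0 0 0" --pt "7 0 0.4 0 0 0" --pt "7 0 0.4 0 0 0" --pt "7 0 0.4 0 0 0" --pt "7 0 0.4 0 0 0" --pt "7 0 0.4 0 0 0" --pt "7 0 0.4 0 0 0" --pt "7 0 0.4 0 0 0" --pt "6 0 0.3 0 0 0"

```text
t: 28.8
tool_pos: [0.5597, 0.1389, 0.0242]
tool_rot: [-1.57, 0.041, -0.041]
contact_force: [-1.3, -0.1, -1.6]
opening: 0.0705
```

jog_arm --pt "6 0 0.3 0 0 0" --pt "4 0 0.2 0 0 0" --pt "2 0 0.1 0 0 0" --pt "0 0 0 0 0 0" --pt "0 0 0 0 0 0"

```text
t: 29.3
tool_pos: [0.5715, 0.1389, 0.0245]
tool_rot: [-1.57, 0.04, -0.042]
contact_force: [-0.4, -1.1, -0.8]
opening: 0.0697
```

```bash
python3 -c "
from top import *
st(); far((190,210))"
```

```text
t 29.3 pos [0.5715 0.1389 0.0245] f [-0.4 -1.1 -0.8] op 0.0697
jaw yaw 1.5188 toolY [ 0.001  0.    -1.   ] q [ 0.11  0.18  1.84 -0.    1.12 -1.41]
190 [157, 157, 158, 159, 158, 131, 109, 58, 42, 41, 39, 47, 126, 140, 138, 139, 139, 85, 54, 58, 65, 71, 73, 76, 78, 80, 85, 87, 90, 93, 93, 90, 85, 81, 77, 76, 73, 70, 67, 64, 58, 54, 48, 41, 35, 32, 28, 60, 92, 93, 96, 147, 160, 160, 103, 67, 64, 66, 67, 67, 69, 69, 62, 61]
210 [157, 156, 157, 160, 161, 104, 50, 135, 76, 40, 39, 40, 57, 85, 59, 52, 60, 68, 72, 74, 76, 73, 75, 75, 74, 73, 74, 73, 74, 73, 73, 74, 72, 74, 73, 74, 74, 74, 74, 75, 74, 74, 75, 75, 75, 75, 73, 73, 72, 71, 70, 75, 76, 76, 80, 85, 74, 75, 60, 52, 53, 49, 49, 50]
```

jog_arm --pt "-10 0 0 0 0 0" --pt "-30 0 0 0 0 0" --pt "-40 0 0 0 0 0" --pt "-30 -20 0 0 0 0" --pt "0 -45 0 0 0 0" --pt "0 -45 0 0 0 0" --pt "0 -45 0 0 0 0" --pt "-40 0 0 0 0 0" --pt "0 0 0 0 0 0" --pt "0 0 0 0 0 0"

```text
t: 30.4
tool_pos: [0.4204, 0.1467, 0.1788]
tool_rot: [-1.57, 0.04, -0.041]
contact_force: [-1.3, 0.6, 0.5]
opening: 0.0699
```

```bash
python3 -c "
from h import *
st=np.mean([ctrl.get_image('top').astype(float) for _ in range(3)],0);sc=np.mean([ctrl.get_image('scene').astype(float) for _ in range(3)],0)
np.save('ft.npy',st)
import cv2
b=cv2.imread('pics/top0.png')[...,::-1].astype(float);s0=cv2.imread('pics/scene0.png')[...,::-1].astype(float)
D=lambda a,b,v0,v1,u0,u1:np.abs(a-b).max(2)[v0:v1,u0:u1].mean().round(1)
print('scene diffs tumbler',D(sc,s0,185,225,256,282),'rcrate',D(sc,s0,195,250,186,250),'spray',D(sc,s0,125,185,388,418),'jar',D(sc,s0,245,280,103,132))
# crate: brighter-than-strip pixels within the strip area in top view
g=st.max(2).copy()
m=(g[118:172,170:235]>60).astype(np.uint8)
for v in range(119,168,1): print(v,g[v,172:232:3].astype(int).tolist())
from s import st as S; S()"
```

```text
scene diffs tumbler 10.2 rcrate 6.8 spray 7.3 jar 9.2
119 [152, 152, 152, 152, 153, 151, 153, 152, 152, 153, 152, 152, 152, 151, 152, 152, 152, 152, 152, 151]
120 [151, 152, 152, 152, 152, 153, 152, 152, 152, 152, 152, 152, 153, 153, 152, 152, 152, 152, 152, 153]
121 [153, 154, 152, 153, 153, 154, 153, 153, 154, 154, 155, 155, 154, 154, 154, 155, 156, 155, 155, 155]
122 [142, 155, 144, 154, 153, 151, 154, 154, 154, 155, 156, 155, 155, 155, 155, 156, 157, 156, 156, 156]
123 [132, 129, 124, 126, 127, 127, 126, 122, 101, 100, 101, 100, 100, 99, 101, 98, 86, 86, 87, 85]
124 [63, 60, 60, 72, 140, 138, 105, 100, 68, 63, 53, 50, 49, 50, 45, 44, 35, 35, 33, 34]
125 [28, 28, 27, 50, 75, 72, 59, 61, 71, 94, 102, 135, 130, 131, 91, 84, 56, 28, 28, 29]
126 [31, 29, 30, 47, 37, 38, 40, 41, 49, 59, 64, 80, 77, 75, 59, 55, 58, 32, 30, 30]
127 [32, 31, 29, 48, 38, 40, 41, 39, 40, 41, 40, 40, 40, 38, 40, 38, 59, 32, 31, 31]
128 [31, 31, 31, 61, 38, 39, 37, 37, 39, 38, 37, 40, 38, 40, 40, 39, 56, 32, 32, 31]
129 [31, 32, 32, 67, 36, 59, 44, 45, 41, 42, 41, 39, 37, 39, 38, 35, 46, 30, 31, 32]
130 [31, 
[... 2996 characters left out ...]
7, 27, 27, 27, 26, 28, 27, 26, 25, 26, 25, 25, 25, 25, 25, 24, 24]
163 [23, 21, 22, 22, 23, 23, 23, 24, 24, 24, 23, 27, 26, 27, 26, 27, 28, 26, 31, 32]
164 [38, 37, 39, 37, 52, 51, 50, 51, 52, 53, 53, 77, 76, 76, 75, 76, 78, 76, 108, 107]
165 [139, 140, 139, 140, 142, 142, 142, 142, 142, 141, 142, 143, 145, 144, 145, 145, 143, 144, 149, 149]
166 [142, 143, 121, 130, 156, 154, 154, 154, 130, 110, 119, 128, 154, 153, 154, 149, 121, 154, 154, 153]
167 [148, 149, 143, 145, 151, 151, 152, 152, 145, 141, 143, 145, 151, 151, 151, 150, 143, 152, 151, 152]
t 30.7 pos [0.4215 0.1465 0.1786] f [ 0.5 -0.1 -0.2] op 0.0701
jaw yaw 1.5185 toolY [-0.001 -0.    -1.   ] q [ 0.17 -0.36  2.07  0.    1.43 -1.35]
```

```bash
python3 -c "
from h import *
t=np.load('ft.npy').astype(np.uint8);b=cv2.imread('pics/top0.png')[...,::-1].copy()
s=ctrl.get_image('scene');s0=cv2.imread('pics/scene0.png')[...,::-1].copy()
def mv(n,a,b,v0,v1,u0,u1):
    r=cv2.matchTemplate(a[v0-6:v1+6,u0-6:u1+6].copy(),b[v0:v1,u0:u1].copy(),cv2.TM_CCOEFF_NORMED);_,m,_,l=cv2.minMaxLoc(r);print(n,'shift px',l[0]-6,l[1]-6,round(m,3))
mv('tumbler top',t,b,168,192,226,252);mv('rcrate top',t,b,166,206,260,310);mv('spray top',t,b,142,172,94,132);mv('jar top',t,b,180,204,352,380)
mv('tumbler sc',s,s0,188,224,257,281);mv('rcrate sc',s,s0,196,250,186,250);mv('jar sc',s,s0,245,280,103,132)
print('crate far/near rim x',ray('top',(201,124.2),.08)[0].round(3),ray('top',(201,157),.08)[0].round(3))
print(ctrl.get_obs()['contact_force'].round(1)); print(ctrl.finish_job())"
```

```text
tumbler top shift px 0 0 0.999
rcrate top shift px 0 0 0.965
spray top shift px 0 0 1.0
jar top shift px 0 0 1.0
tumbler sc shift px 0 0 0.868
rcrate sc shift px 0 0 0.994
jar sc shift px 0 0 0.96
crate far/near rim x 0.694 0.581
[-0.2 -0.3 -0.8]
the job is handed in; nothing more can be done
None
```

I checked the left crate, then the right. The left one carries the stamp, and I pushed it onto the dispatch strip. The job was handed in at about 31 s of the 72 s limit, with the arm raised clear of everything.

- **Left crate:** it tipped to roughly 60–63° and its underside showed dark, ring-like marks. The first press stalled short of the target, with up to 11.6 N on the finger, so I pressed more horizontally to finish. It came down upright about 3 mm off its place.
- **Right crate:** it tipped to about 62° (57° measured before a last small nudge) and its underside was uniformly grey. It came down a few mm off the rail. I slid it back by pressing the same wall lower down, and its edges then matched the first picture to about 0.3 px.
- **Stamped crate:** its rim now lies at x = 0.581–0.694 m, inside the strip's dark part at about 0.568–0.716 m. It is upright and still turned about 3°, as it started.
- **Left alone:** tumbler, spray bottle, jar and the unstamped crate all showed 0 px shift in the final image match. The spray bottle was matched in the top view only. Two matches were weaker: the tumbler in the scene view (0.87) and the unstamped crate in the top view (0.965).

The tilt angles are good to only a few degrees. I identified the stamp from a narrow, steeply foreshortened view of the underside, so I relied on the contrast between the two crates rather than a clear sight of the whole ring.

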